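Clear the drilling jig's catch tray and eject the drilled block

ROBOT

A 6-joint arm with a two-finger parallel gripper is mounted at the origin on the work surface. World frame = base frame: x ahead of the robot, y to its left, z up, the work surface at z = 0. Lengths are in m, angles in rad, forces in N, time in s.
With the tool pointing down it reaches from about 0.3 to 0.75 m from the base axis. Payload 8.5 kg.
Tool frame: the origin (TCP) lies between the finger pads; the fingertips stand ctrl.tips_ahead ahead of it and the grasp point (between the pads) lies 5 mm behind it (ctrl.tips_ahead is the distance from the TCP to the fingertips, in m); z points along the fingers, y is the line along which they close (so a half turn about z gives the same grasp; the last joint's range is limited). The gripper opens to 88 mm and grips with 3 to 60 N. Pads are 18 mm wide; open, the fingers measure 123 mm over their backs; the gripper's body (75 mm by 187 mm) begins 45 mm behind the grasp point.
Start: joints at [1.054, 0.381, 1.297, -0, 1.464, -0.215], TCP at [0.163, 0.525, 0.253] pointing down, gripper open.
Joint ranges: [-3.11, 3.11], [-0.89, 2.33], [0.22, 2.48], [-1.42, 4.56], [0.17, 2.85], [-2.88, 2.88]. Speed limits (rad/s): [2.39, 2.39, 3.14, 3.14, 3.14, 3.14].

INTERFACE

Orientations are given as [roll, pitch, yaw] about the fixed x, y, z axes, in that order (R = Rz(yaw) Ry(pitch) Rx(roll)).
In Python, from cell import ctrl gives the robot as it stands.
- The arm moves only by the tool drive_tool, never from a script. Its argument "steps" is a list that holds one entry, the list of rows, each a list of 7 numbers: the opening, from 0 (shut) to 1 (fully open), then the shift along the tool's x, y, z in mm, then the turn, a rotation vector about the tool's x, y, z in degrees. A call has 1 to 20 rows; each row is the pose to reach, as a shift and turn from the pose commanded when the call began, along the tool's axes at that moment; what a row does not reach only later rows make up. A row lasts 1/8 s, in which the tool goes at most 62.5 mm and 10.7 degrees, less where a joint would pass 70% of its speed; a pose out of reach is approached as far as the arm can. A call with a gripper value outside its range is refused whole. The fingers move at their own pace and stop on an object; "force" is the grip in N (left out, the last holds). Time passes only in rows, so rows that repeat a pose let the fingers close. It gives the time, the measured TCP pose, the force, the opening and the grip force at its end, in the units of the state.
- ctrl.state(): the state, without advancing time (a new reading comes with each control period).
- ctrl.grab_frame(name): name is "scene" or "top" or "wrist"; returns the picture (400x640x3 uint8, red, green, blue); there is no depth.
- ctrl.camera_model(name): a dict with "K" (3x3 intrinsics, pixels), "T" (4x4, takes a point from camera to world coordinates); the wrist camera has in their place "hand_eye" (4x4, takes a point from camera to tool coordinates, whose origin is the TCP and whose axes are the flange's). Camera axes: x right, y up, looking along -z (the intrinsics and any distortion apply to the point x, -y, -z); pixel columns grow to the right and rows downward; lengths in m; the calibration is good to about 2 mm. A picture is of the moment at which its call begins: read the wrist's pose just before it. camera_model takes no time and is no camera call.
- ctrl.close_job(): hands the job in; it is judged then, once.
Trained networks look in the newest picture that a camera, given by its name, has taken for a name from the list of things; names that differ only in an ending like _2 or _b are one class to them, and where a whole thing is asked for, a point or a joint stands for the part that bears it (a point fixed in the world has none). Each returns a list of dicts, best first, with "p" (0 to 1); they miss things now and then, are a little off and sometimes report something else, mostly with a low value. They report only what shows in the picture. A call takes as long as a camera call. They do not tell look-alikes from the thing itself.
- ctrl.recognise(query, camera): "point" ([x, y, z] in m, in world coordinates, good to about 4 mm: the middle of the surface that is visible of it).
- ctrl.pinpoint(query, camera): "point" ([x, y, z] in m, in world coordinates, good to about 4 mm: a listed point, or the origin of a listed thing).
The state is a dict: "clock": time; "qpos": joint angles; "joint_velocities": joint speeds; "tau": joint torques, N m; "tool_pos": TCP position; "orientation": TCP orientation; "wrist_force": force on the tool from outside, world axes, zero at the start; "ft_torque": the same for the moment, N m; "grip_width": finger opening in m; "finger_force": force on a finger pad.
Only numpy, scipy, OpenCV 4.12 (cv2) and the standard library are available. Lean on these libraries where they do the work, as an engineer would, in place of code of your own. Each camera call takes 0.05 s, during which the arm holds its last target. There are 200 camera calls.

TASK

First take the finished block out of the jig's catch tray and lay it in the blue tote; only then press the jig's red ejector plate all the way in, so that the drilled block is pushed out into the empty tray, and let the plate spring back. Lay that block in the blue tote too: both blocks end flat on the tote's floor, holes up, not one on the other, set down rather than dropped or flung, and nothing else on the bench is disturbed.

Things in the scene. Friction and masses are not known exactly. Their poses are not given: they have to be found in the camera images.
- jig: Drilling jig fixed to the bench. Its x axis is the direction in which a block is ejected; origin on the bench top under the nest's centre. Nest: x -44 to +44, y -33 to +33, floor 12 above the bench, blue cheeks, steel rails and bridge over the block, top 65 above the bench. Grey base behind it, 76 wide, reaches x -172. The nest opens level into the tray at +x.
- tray (a point): Centre of the floor of the jig's aluminium catch tray, 12 above the bench; axes as the jig's. The tray is 130 (x) by 120 (y) inside, walls 4 thick and 8 high above its floor.
- ejector (a joint): Spring ejector slide, 0 m at home (out), up to 0.094 m fully pressed along the jig's +x; the spring pushes back with 3 to 10 N and returns it. Fully pressed, it pushes the block completely out of the nest, its end 9 mm clear.
- push_plate (a point): Centre of the rear face of the ejector's upright red push plate, 62 above the bench; the plate is 50 wide, 14 thick, from 14 to 88 above the bench and is pushed from behind along the jig's +x. It moves with the slide.
- block_tray: Finished block lying in the catch tray at the start: brown hardwood block 80 long (its x) x 36 wide (its y) x 32 high with two dark drilled holes on top; origin at the centre of its underside. Lies at any small angle in the tray.
- block_jig: Drilled block held in the jig's nest at the start, long side along the jig's x, centred at the jig's origin, resting 12 above the bench: brown hardwood block 80 long (its x) x 36 wide (its y) x 32 high with two dark drilled holes on top; origin at the centre of its underside. It can be seen through the slot between the rails.
- tote: Blue open tote fixed to the bench, outside 128 (its x) x 178 (its y) x 50 high, walls and floor 4 thick; origin at the centre of its underside.
- scrap_bin: Green scrap bin of the same shape and size as the tote, for waste only; origin at the centre of its underside. Tote and bin may stand either way round.
- offcut: Bystander, leave alone: dark wood offcut 70 x 45 x 20 lying in the green scrap bin (mm); origin under its centre.
- tape_roll: Bystander, leave alone: yellow tape roll standing between tote and bin, 60 across, 45 high (mm); origin under its centre.
- glue: Bystander, leave alone: white glue bottle, 60 across, 170 high (mm); origin under its centre.
- pencil_cup: Bystander, leave alone: red cup with pencils, 80 across, 150 high with the pencils (mm); origin under its centre.
- screwdriver: Bystander, leave alone: screwdriver with yellow handle lying to the robot's left, 200 mm long along its x.
- screw_tin: Bystander, leave alone: steel tin, 72 across, 55 high (mm); origin under its centre.
- hammer: Bystander, leave alone: hammer lying along its x beyond the tote, about 300 mm long.
- spray_can: Bystander, leave alone: green spray can, 56 across, 170 high (mm); origin under its centre.
Things that resemble listed ones, but are neither listed nor needed, are in the scene too. Leave any purple or turquoise look-alike of the block_tray alone.

How it is judged:
By the outcome, as a careful person would: the job done as asked, in the order asked, and still so for the second after the job is handed in, with the robot touching nothing.
It also fails if it takes over 72 s, if anything falls off the work surface, if the arm or the gripper's body presses on something with over 40 N, if the wrist force passes 120 N, or if a joint passes its speed limit or range.

## Working session

There is one attempt and no reset: what is moved stays moved. The work goes in short steps, Python scripts to look and compute and a tool call to move; the robot and the scene stay as the last step left them, time stands still between calls to the robot, and variables do not carry over. Pictures are saved under pics/ and viewed, at most 10 in all, crops included, and the job is handed in when it is done.

Besides the shell and the picture viewer there is one more tool, called after "Request:" by a JSON object that holds its "method" and its "body". drive_tool: Moves the arm, as the interface text tells. Its arguments: {"type":"object","properties":{"steps":{"type":"array","items":{"type":"array","items":{"type":"array","items":{"type":"number"}}}},"force":{"type":"number"}},"required":["steps"]}

```bash
mkdir -p pics; python3 - <<'E'
from cell import ctrl
import cv2,numpy as np
s=ctrl.state();print(s['clock'],s['tool_pos'],s['orientation'],s['grip_width'],ctrl.tips_ahead)
for c in("top","scene"):
    f=ctrl.grab_frame(c);cv2.imwrite(f"pics/{c}0.png",f[:,:,::-1])
    m=ctrl.camera_model(c);print(c,np.round(m["K"],1).tolist(),np.round(m["T"],3).tolist(),[k for k in m])
    for q in("jig","tray","push_plate","block_tray","block_jig","tote","scrap_bin"):
        print(q,[(round(d['p'],2),np.round(d['point'],3).tolist()) for d in ctrl.pinpoint(q,c)][:3])
print(ctrl.state()['clock'])
E
```

```text
0.0 [0.16336199 0.52490843 0.25213296] [-3.14012506e+00 -2.93189415e-04  2.83981564e+00] 0.0882833182490738 0.014
top [[424.1, 0.0, 316.4], [0.0, 424.1, 199.2], [0.0, 0.0, 1.0]] [[-0.024, 0.991, -0.134, 0.387], [-1.0, -0.024, -0.001, 0.021], [-0.004, 0.134, 0.991, 1.122], [0.0, 0.0, 0.0, 1.0]] ['K', 'T']
jig [(0.96, [0.455, -0.028, -0.002]), (0.57, [0.457, -0.029, 0.016])]
tray [(0.57, [0.471, 0.082, 0.012])]
push_plate [(0.97, [0.438, -0.187, 0.061])]
block_tray [(0.9, [0.232, 0.341, -0.005]), (0.89, [0.607, 0.44, -0.002]), (0.75, [0.487, 0.078, 0.014])]
block_jig [(0.48, [0.456, -0.03, 0.018])]
tote [(0.65, [0.671, 0.159, 0.0])]
scrap_bin [(0.9, [0.682, -0.15, 0.001])]
scene [[481.8, 0.0, 324.1], [0.0, 481.8, 198.7], [0.0, 0.0, 1.0]] [[-0.804, -0.359, 0.473, 1.131], [0.594, -0.475, 0.649, 0.857], [-0.008, 0.803, 0.595, 0.847], [0.0, 0.0, 0.0, 1.0]] ['K', 'T']
jig [(0.62, [0.459, -0.026, -0.001])]
tray [(0.6, [0.468, 0.082, 0.009])]
push_plate [(0.71, [0.436, -0.185, 0.058]), (0.67, [0.459, -0.027, 0.014])]
block_tray [(0.97, [0.506, 0.235, -0.004]), (0.84, [0.614, 0.44, -0.001]), (0.78, [0.485, 0.082, 0.014])]
block_jig [(0.54, [0.454, -0.027, 0.012])]
tote [(0.77, [0.67, 0.159, 0.001])]
scrap_bin [(0.63, [0.68, -0.148, 0.0]), (0.51, [0.705, 0.002, 0.001])]
0.8
```

View pics/top0.png

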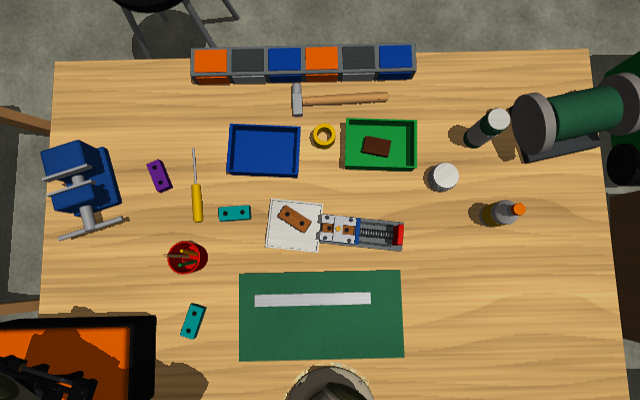

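View pics/scene0.png

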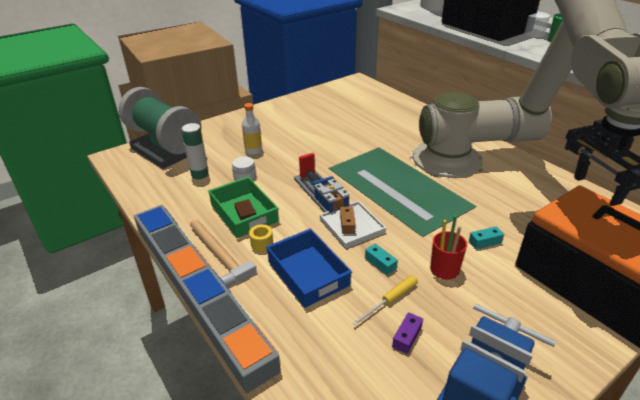

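Top view: the brown block with two holes lies in the tray at (294,219). It could be confused with the turquoise blocks at (234,213) and (193,321), the purple one at (159,176), and the offcut in the green bin at (376,146). By its description, the target is the one at (294,219). The blue tote is at (264,150), and the red plate at (398,234). Next I'll measure more finely and check a close crop.

```bash
cat > h.py <<'E'
from cell import ctrl
import cv2,numpy as np
from scipy.spatial.transform import Rotation as R
def toolT():
    s=ctrl.state();T=np.eye(4);T[:3,:3]=R.from_euler('xyz',s['orientation']).as_matrix();T[:3,3]=s['tool_pos'];return T
def unproj(uv,z,cam,T=None):
    m=ctrl.camera_model(cam);T=m['T'] if T is None else T@m['hand_eye']
    uv=np.asarray(uv,float).reshape(-1,1,2)
    d=cv2.undistortPoints(uv,m['K'],m.get('dist')).reshape(-1,2)
    r=np.c_[d[:,0],-d[:,1],-np.ones(len(d))]@T[:3,:3].T
    return T[:3,3]+r*((z-T[2,3])/r[:,2])[:,None]
def rect(mask,z,cam,T=None):
    c=max(cv2.findContours(mask.astype('uint8'),0,1)[0],key=cv2.contourArea).reshape(-1,2)
    p=unproj(c,z,cam,T)[:,:2]
    (x,y),(w,h),a=cv2.minAreaRect((p*1000).astype('float32'))
    if w<h: w,h,a=h,w,a+90
    return round(x,1),round(y,1),round(w,1),round(h,1),round((a+90)%180-90,1)
def go(x,y,z,yawdeg):
    """shift mm, turn deg in current tool axes to a downward pose; yaw as tool yaw"""
    s=ctrl.state();Tm=toolT();Rt=R.from_euler('xyz',[np.pi,0,np.radians(yawdeg)])
    d=Tm[:3,:3].T@(np.array([x,y,z])-Tm[:3,3])*1000
    r=(R.from_matrix(Tm[:3,:3]).inv()*Rt).as_rotvec(degrees=True)
    return np.round(d,1),np.round(r,1)
E
python3 - <<'E'
from h import *
f=ctrl.grab_frame("top");h=cv2.cvtColor(f,cv2.COLOR_RGB2HSV)
g=cv2.resize(f[110:270,180:430],(750,480),interpolation=2);cv2.imwrite("pics/crop.png",g[:,:,::-1])
b=np.zeros(h.shape[:2],bool);b[195:240,270:318]=1
print(h[219,290],h[150,264],f[219,294])
m=(h[...,0]<20)&(h[...,1]>110)&b
print('block',rect(m,.044,"top"))
b[:]=0;b[118:182,220:306]=1
m=(h[...,0]>105)&(h[...,0]<125)&(h[...,1]>150)&b
print('tote@50',rect(m,.05,"top"))
b[:]=0;b[195:255,260:324]=1
m=(h[...,1]<40)&(h[...,2]>150)&b
print('tray@20',rect(m,.02,"top"))
print(go(.487,.08,.25,144),go(.487,.08,.25,-36))
E
```

```text
[ 14 200 140] [109 233 142] [149  87  33]
block (483.8, 80.3, 79.7, 35.2, 55.9)
tote@50 (663.6, 157.9, 185.1, 134.5, 86.1)
tray@20 (468.9, 79.9, 143.4, 126.9, 82.6)
(array([-441.2, -328.9,    2.8]), array([ 0. , -0. , 18.7])) (array([-441.2, -328.9,    2.8]), array([   0. ,    0. , -161.3]))
```

View pics/crop.png

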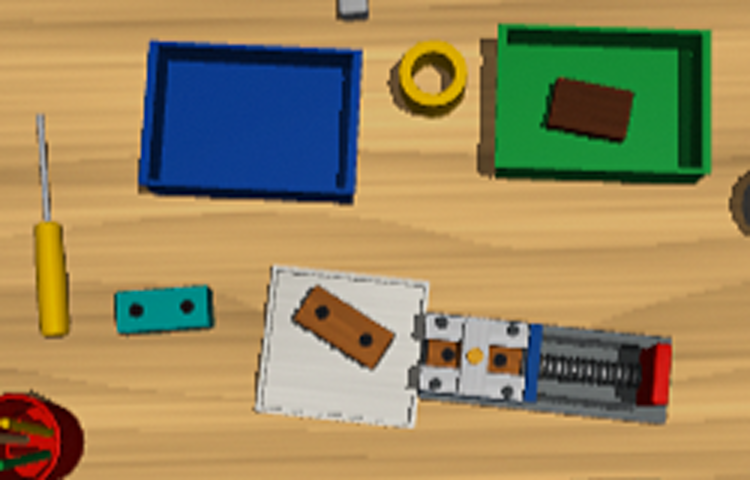

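The crop confirms it: the brown two-hole block in the white tray at crop (345,327), with the turquoise look-alike at (163,310). The tote is empty and the jig lies at about 82.6°. I'll move above the block.

```bash
python3 -c "
from h import *
print(go(.484,.080,.22,55.9))"
```

```text
(array([-438.3, -329.8,   32.8]), array([  0. ,  -0. , 106.8]))
```

Request:
{"method": "drive_tool", "body": {"steps": [[[1, -36, -27, 0, 0, 0, 9], [1, -73, -55, 3, 0, 0, 18], [1, -110, -82, 6, 0, 0, 27], [1, -146, -110, 9, 0, 0, 36], [1, -183, -137, 12, 0, 0, 45], [1, -219, -165, 15, 0, 0, 53], [1, -256, -192, 18, 0, 0, 62], [1, -292, -220, 21, 0, 0, 71], [1, -329, -247, 24, 0, 0, 80], [1, -365, -275, 27, 0, 0, 89], [1, -402, -302, 30, 0, 0, 98], [1, -438, -330, 33, 0, 0, 107], [0.75, -438, -330, 33, 0, 0, 107], [0.75, -438, -330, 33, 0, 0, 107]]]}}

```text
clock: 2.6
tool_pos: [0.4832, 0.0802, 0.2197]
orientation: [-3.141, 0.0, 0.974]
wrist_force: [-0.1, -0.4, 0.1]
grip_width: 0.0707
finger_force: 0.0
```

```bash
python3 - <<'E'
from h import *
s=ctrl.state();T=toolT();print(s['clock'],T[:3,3],np.degrees(s['orientation']),s['grip_width'],np.degrees(s['qpos']))
f=ctrl.grab_frame("wrist");cv2.imwrite("pics/w1.png",f[:,:,::-1]);h=cv2.cvtColor(f,cv2.COLOR_RGB2HSV)
m=ctrl.camera_model("wrist");print({k:np.round(v,3).tolist() for k,v in m.items()})
m=(h[...,0]<20)&(h[...,1]>110);
n,l,st,c=cv2.connectedComponentsWithStats(m.astype('uint8'))
for i in range(1,n):
    if st[i,4]>500:print(st[i],rect(l==i,.044,"wrist",T))
for q in("block_tray","push_plate","jig","tote"):
    print(q,[(round(d['p'],2),np.round(d['point'],3).tolist()) for d in ctrl.pinpoint(q,"wrist")][:3])
E
```

```text
2.6 [0.48318    0.08021271 0.21974079] [-1.79971560e+02  1.96929076e-03  5.57793599e+01] 0.07074474636266313 [-4.46093167e+00  1.74647729e+01  8.68661930e+01  1.28038578e-02
  7.56947008e+01  2.97565425e+01]
{'K': [[304.502, 0.0, 313.808], [0.0, 304.502, 195.161], [0.0, 0.0, 1.0]], 'hand_eye': [[-0.001, 0.948, 0.318, 0.083], [1.0, 0.001, -0.001, -0.0], [-0.001, 0.318, -0.948, -0.132], [0.0, 0.0, 0.0, 1.0]]}
[   0    0  127   42 4177] (380.4, 324.8, 115.7, 32.4, -34.3)
[ 274    0   53   69 1146] (546.1, 198.4, 67.2, 30.2, 83.6)
[ 588    0   52  157 3994] (783.1, -13.7, 149.8, 34.5, -89.0)
[    0    23   240   186 11255] (350.7, 231.7, 278.1, 106.2, -14.0)
[ 467  131  110   65 1087] (667.1, -26.0, 114.3, 14.8, -3.2)
[ 299  134   35   76 2321] (487.5, 82.4, 80.3, 34.7, 55.9)
[ 522  197   54   64 2573] (664.9, -116.5, 73.4, 48.9, 77.0)
[321 229  33  37 557] (458.7, -1.5, 45.2, 24.6, 79.4)
[454 296  31  60 509] (536.4, -187.7, 95.1, 31.7, 71.8)
[ 318  341  139   47 2225] (421.8, -185.6, 186.5, 78.0, -34.3)
block_tray [(0.94, [0.501, 0.238, 0.002]), (0.83, [0.482, 0.076, 0.015])]
push_plate [(0.85, [0.434, -0.184, 0.057]), (0.28, [0.812, -0.047, -0.002])]
jig [(0.87, [0.452, -0.026, -0.003])]
tote [(0.96, [0.666, 0.153, -0.004])]
```

View pics/w1.png

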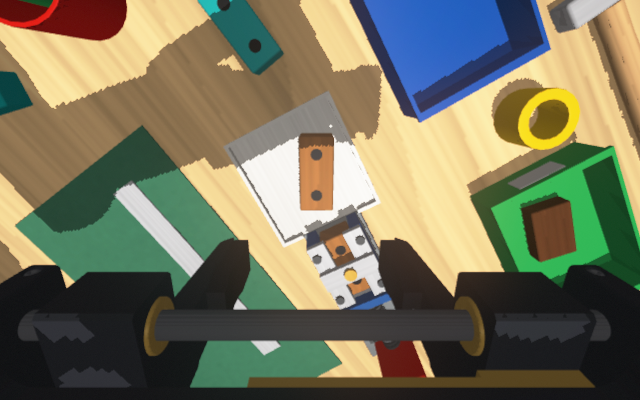

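The wrist view shows the brown block at (316,172), centred between the fingers. Some shadow falls on its far end. I'll descend with a narrower opening to clear the tray walls, and keep the tips just above wall height.

Request:
{"method": "drive_tool", "body": {"steps": [[[0.55, 1, 2, 30, 0, 0, 0], [0.55, 1, 2, 70, 0, 0, 0], [0.55, 1, 2, 110, 0, 0, 0], [0.55, 1, 2, 140, 0, 0, 0], [0.55, 1, 2, 160, 0, 0, 0], [0.55, 1, 2, 175, 0, 0, 0], [0.55, 1, 2, 184, 0, 0, 0], [0.55, 1, 2, 184, 0, 0, 0], [0.3, 1, 2, 184, 0, 0, 0], [0.3, 1, 2, 184, 0, 0, 0], [0.3, 1, 2, 184, 0, 0, 0], [0.3, 1, 2, 184, 0, 0, 0]]], "force": 25}}

```text
clock: 4.35
tool_pos: [0.4861, 0.0796, 0.0363]
orientation: [3.141, -0.001, 0.972]
wrist_force: [-0.8, 0.0, 6.6]
grip_width: 0.0355
finger_force: 25.0
```

Request:
{"method": "drive_tool", "body": {"steps": [[[0.3, 0, 0, -20, 0, 0, 0], [0.3, 0, 0, -60, 0, 0, 0], [0.3, 0, 0, -110, 0, 0, 0], [0.3, 0, 0, -140, 0, 0, 0], [0.3, 0, 0, -140, 0, 0, 0]]]}}

```text
clock: 4.97
tool_pos: [0.4864, 0.0795, 0.1773]
orientation: [3.138, -0.002, 0.972]
wrist_force: [-0.6, 0.3, -1.2]
grip_width: 0.0356
finger_force: 25.0
```

```bash
python3 - <<'E'
from h import *
s=ctrl.state();T=toolT();print(s['clock'],T[:3,3],s['grip_width'],s['wrist_force'])
f=ctrl.grab_frame("wrist");cv2.imwrite("pics/w2.png",f[:,:,::-1])
for q in("tote",):
  for c in("top","scene"):
    ctrl.grab_frame(c)
    for _ in range(2):print(q,[(round(d['p'],2),np.round(d['point'],3).tolist()) for d in ctrl.pinpoint(q,c)][:1])
f=ctrl.grab_frame("top");cv2.imwrite("pics/t2.png",cv2.resize(f[115:190,215:310],(760,600),interpolation=2)[:,:,::-1])
E
```

```text
4.975 [0.48641463 0.0795027  0.17734064] 0.03559568896447598 [-0.59663283  0.32020074 -1.18101405]
tote [(0.8, [0.671, 0.159, -0.001])]
tote [(0.8, [0.671, 0.159, -0.001])]
tote [(0.97, [0.671, 0.157, -0.002])]
tote [(0.97, [0.671, 0.157, -0.002])]
```

View pics/t2.png

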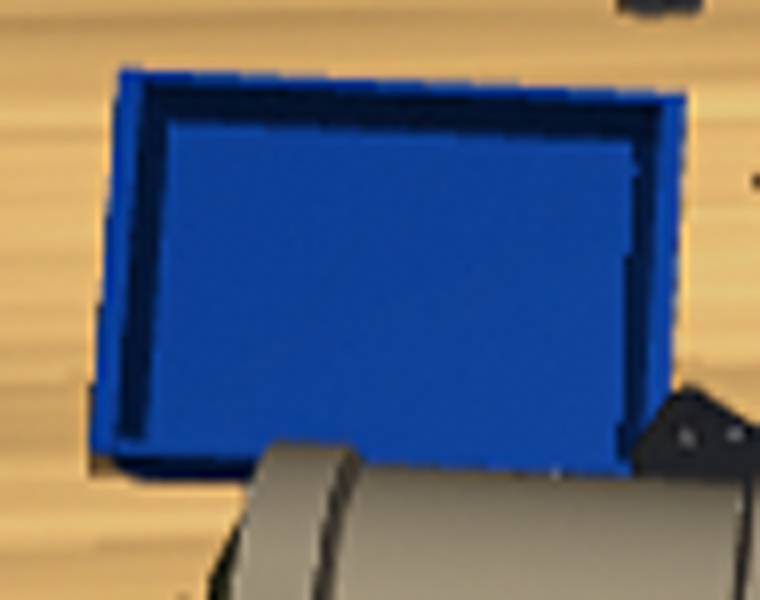

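The crop shows the tote's rim corners at about (122,68), (684,95) and (93,455), with an empty floor. The arm hides the near-right corner.

```bash
python3 - <<'E'
from h import *
c=np.array([(122,68),(684,95),(93,455)])/8-.5+[215,115]
p=unproj(c,.05,"top");print(np.round(p,4),'centre',(p[1]+p[2])/2)
for a,b in((0,1),(0,2)):
    d=p[b]-p[a];print(np.linalg.norm(d),np.degrees(np.arctan2(d[1],d[0])))
C=(p[1]+p[2])[:2]/2*.5+np.array([.671,.158])*.5;yaw=np.radians(-6);print(C)
for off in(-.036,.036):
    q=C+off*np.array([-np.sin(yaw),np.cos(yaw)]);print(off,q,go(*q,.12,-6),go(*q,.12,174))
E
```

```text
[[0.7381 0.2444 0.05  ]
 [0.7244 0.0608 0.05  ]
 [0.6094 0.2532 0.05  ]] centre [0.6669132 0.1570031 0.05     ]
0.1840786374049745 -94.26340400311189
0.12894970732982064 176.0638571665644
[0.6689566  0.15750155]
-0.036 [0.66519357 0.12169876] (array([136.1, 124.7,  54.7]), array([-0. ,  0.1, 61.7])) (array([136.1, 124.7,  54.7]), array([-1.000e-01, -1.000e-01, -1.183e+02]))
0.036 [0.67271962 0.19330434] (array([199.5,  90.6,  54.7]), array([-0. ,  0.1, 61.7])) (array([199.5,  90.6,  54.7]), array([-1.000e-01, -1.000e-01, -1.183e+02]))
```

```bash
python3 -c "
from h import *
print(go(.6717,.1954,.12,-4))"
```

```text
(array([200.6,  88.6,  54.7]), array([-0. ,  0.1, 59.7]))
```

Request:
{"method": "drive_tool", "body": {"steps": [[[0.3, 22, 10, 0, 0, 0, 8], [0.3, 50, 22, 0, 0, 0, 16], [0.3, 78, 35, 5, 0, 0, 24], [0.3, 106, 47, 10, 0, 0, 32], [0.3, 134, 59, 20, 0, 0, 40], [0.3, 162, 71, 30, 0, 0, 48], [0.3, 185, 82, 40, 0, 0, 55], [0.3, 201, 89, 50, 0, 0, 60], [0.3, 201, 89, 55, 0, 0, 60], [0.3, 201, 89, 55, 0, 0, 60], [0.3, 201, 89, 85, 0, 0, 60], [0.3, 201, 89, 110, 0, 0, 60], [0.3, 201, 89, 128, 0, 0, 60], [0.3, 201, 89, 138, 0, 0, 60], [0.3, 201, 89, 143, 0, 0, 60], [0.3, 201, 89, 146, 0, 0, 60], [0.3, 201, 89, 147, 0, 0, 60], [0.3, 201, 89, 148, 0, 0, 60], [0.3, 201, 89, 148, 0, 0, 60]]]}}

```text
clock: 7.75
tool_pos: [0.6728, 0.1955, 0.0284]
orientation: [-3.141, -0.001, -0.075]
wrist_force: [-1.3, -0.7, 2.4]
grip_width: 0.0359
finger_force: 25.0
```

Request:
{"method": "drive_tool", "body": {"steps": [[[0.3, 0, 0, 0.5, 0, 0, 0], [0.46, 0, 0, 0.5, 0, 0, 0], [0.55, 0, 0, 0.5, 0, 0, 0], [0.55, 0, 0, 0.5, 0, 0, 0], [0.55, 0, 0, 0.5, 0, 0, 0], [0.55, 0, 0, -10, 0, 0, 0], [0.55, 0, 0, -40, 0, 0, 0], [0.55, 0, 0, -90, 0, 0, 0], [0.55, 0, 0, -140, 0, 0, 0], [0.55, 0, 0, -170, 0, 0, 0], [0.2, 0, 0, -170, 0, 0, 0]]]}}

```text
clock: 9.12
tool_pos: [0.6733, 0.1956, 0.2011]
orientation: [-3.14, -0.006, -0.075]
wrist_force: [-0.2, 0.2, 0.7]
grip_width: 0.0406
finger_force: 0.0
```

```bash
python3 - <<'E'
from h import *
s=ctrl.state();T=toolT();print(s['clock'],T[:3,3],s['grip_width'],s['wrist_force'],np.degrees(s['qpos']))
f=ctrl.grab_frame("wrist");cv2.imwrite("pics/w3.png",f[:,:,::-1]);h=cv2.cvtColor(f,cv2.COLOR_RGB2HSV)
m=(h[...,0]<20)&(h[...,1]>110);
n,l,st,c=cv2.connectedComponentsWithStats(m.astype('uint8'))
for i in range(1,n):
    if st[i,4]>500:print(st[i],rect(l==i,.036,"wrist",T))
for c in("top","scene"):
    ctrl.grab_frame(c)
    for q in("push_plate","jig","block_jig"):print(q,[(round(d['p'],2),np.round(d['point'],3).tolist()) for d in ctrl.pinpoint(q,c)][:2])
E
```

```text
9.125 [0.67326547 0.19558044 0.20108729] 0.04061662265788953 [-0.17233849  0.22871253  0.66708301] [ 6.55055436e+00  3.93527444e+01  5.15081470e+01 -5.84202379e-04
  8.87998767e+01  1.00840132e+02]
[ 458    0  182   38 4264] (806.9, -16.6, 155.6, 24.4, -89.2)
[ 145   96  121  180 6642] (674.4, 311.6, 196.9, 111.4, -13.7)
[ 588  122   52   50 1968] (685.2, -106.7, 55.7, 41.6, 77.1)
[ 297  138   35   78 2434] (676.1, 195.3, 80.3, 34.1, -4.2)
[521 152  23  49 593] (661.0, -22.3, 49.8, 14.9, -3.1)
[404 296  22  60 517] (483.9, 88.4, 89.2, 21.7, 6.3)
[ 234  347  175   41 2388] (429.1, 204.9, 223.1, 65.2, 85.7)
push_plate [(0.91, [0.439, -0.185, 0.062]), (0.45, [0.394, 0.35, -0.0])]
jig [(0.92, [0.456, -0.032, -0.005])]
block_jig [(0.6, [0.454, -0.031, 0.018])]
push_plate [(0.31, [0.682, -0.146, -0.003])]
jig [(0.62, [0.456, -0.025, 0.0])]
block_jig []
```

View pics/w3.png

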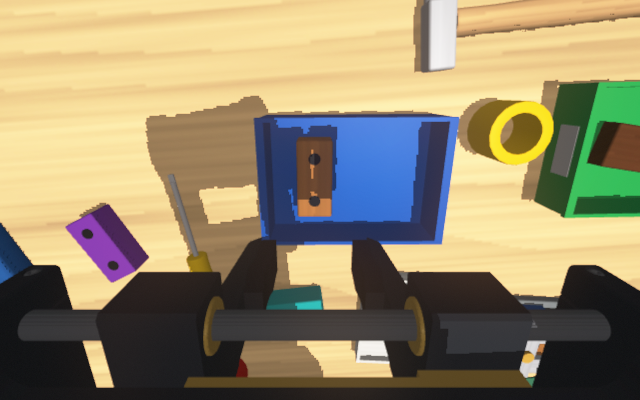

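The finished block lies flat in the tote's left half at (314,178), holes up. Next I'll go behind the red plate with the gripper shut.

```bash
python3 -c "
from h import *
print(go(.433,-.220,.2,83))"
```

```text
(array([-207.7,  432.2,   -2.6]), array([ -0. ,   0.1, -87.3]))
```

Request:
{"method": "drive_tool", "body": {"steps": [[[0, -15, 30, -2, 0, 0, -7], [0, -34, 70, -2, 0, 0, -15], [0, -53, 110, -2, 0, 0, -23], [0, -72, 150, -2, 0, 0, -31], [0, -91, 190, -2, 0, 0, -39], [0, -110, 230, -2, 0, 0, -47], [0, -130, 270, -2, 0, 0, -55], [0, -149, 310, -2, 0, 0, -63], [0, -168, 350, -2, 0, 0, -71], [0, -187, 390, -2, 0, 0, -79], [0, -200, 416, -2, 0, 0, -84], [0, -208, 432, -2, 0, 0, -87], [0, -208, 432, 20, 0, 0, -87], [0, -208, 432, 60, 0, 0, -87], [0, -208, 432, 100, 0, 0, -87], [0, -208, 432, 130, 0, 0, -87], [0, -208, 432, 139, 0, 0, -87], [0, -208, 432, 139, 0, 0, -87]]], "force": 20}}

```text
clock: 11.82
tool_pos: [0.433, -0.2199, 0.059]
orientation: [-3.142, -0.0, 1.444]
wrist_force: [-0.2, 0.1, 0.8]
grip_width: 0.0003
finger_force: 0.0
```

```bash
python3 - <<'E'
from h import *
s=ctrl.state();T=toolT();print(s['clock'],T[:3,3],np.degrees(s['orientation']),s['grip_width'],s['wrist_force'])
print(np.round((T[:3,:3].T@(np.array([.4375,-.185,.06])-T[:3,3]))*1000,1))
f=ctrl.grab_frame("wrist");cv2.imwrite("pics/w4.png",f[:,:,::-1])
E
```

```text
11.825 [ 0.43298533 -0.21989121  0.05898674] [-1.79998589e+02 -1.34251766e-03  8.27077485e+01] 0.0002615663189389328 [-0.19139086  0.13123751  0.81340458]
[35.2  0.  -1. ]
```

View pics/w4.png

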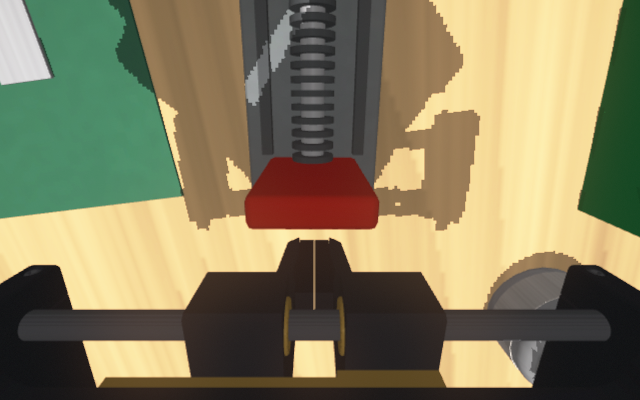

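The plate at (312,200) is square to and centred on the shut fingers. I'll push slowly.

Request:
{"method": "drive_tool", "body": {"steps": [[[0, 12, 0, 0, 0, 0, 0], [0, 20, 0, 0, 0, 0, 0], [0, 25, 0, 0, 0, 0, 0], [0, 30, 0, 0, 0, 0, 0], [0, 35, 0, 0, 0, 0, 0], [0, 40, 0, 0, 0, 0, 0], [0, 45, 0, 0, 0, 0, 0], [0, 50, 0, 0, 0, 0, 0], [0, 55, 0, 0, 0, 0, 0], [0, 60, 0, 0, 0, 0, 0], [0, 65, 0, 0, 0, 0, 0], [0, 70, 0, 0, 0, 0, 0], [0, 75, 0, 0, 0, 0, 0], [0, 80, 0, 0, 0, 0, 0], [0, 85, 0, 0, 0, 0, 0], [0, 90, 0, 0, 0, 0, 0], [0, 95, 0, 0, 0, 0, 0], [0, 100, 0, 0, 0, 0, 0], [0, 105, 0, 0, 0, 0, 0], [0, 108, 0, 0, 0, 0, 0]]]}}

```text
clock: 14.38
tool_pos: [0.4468, -0.1135, 0.0591]
orientation: [3.141, 0.002, 1.444]
wrist_force: [-3.2, -9.7, 2.3]
grip_width: 0.0006
finger_force: 5.0
```

Request:
{"method": "drive_tool", "body": {"steps": [[[0, 3, 0, 0, 0, 0, 0], [0, 6, 0, 0, 0, 0, 0], [0, 8, 0, 0, 0, 0, 0], [0, 9, 0, 0, 0, 0, 0], [0, 9, 0, 0, 0, 0, 0]]]}}

```text
clock: 15.0
tool_pos: [0.448, -0.1047, 0.0592]
orientation: [3.14, 0.002, 1.444]
wrist_force: [-3.6, -8.8, 1.7]
grip_width: 0.0006
finger_force: 4.5
```

Request:
{"method": "drive_tool", "body": {"steps": [[[0, 1, 0, 0, 0, 0, 0], [0, 2, 0, 0, 0, 0, 0], [0, 3, 0, 0, 0, 0, 0], [0, 4, 0, 0, 0, 0, 0], [0, 4, 0, 0, 0, 0, 0]]]}}

```text
clock: 15.62
tool_pos: [0.4482, -0.1031, 0.0592]
orientation: [3.141, 0.006, 1.444]
wrist_force: [-11.1, -27.3, 1.8]
grip_width: 0.0001
finger_force: 14.4
```

Hard stop reached (force jumped to 29 N). I'll back off with the plate following, then rise.

Request:
{"method": "drive_tool", "body": {"steps": [[[0, -8, 0, 0, 0, 0, 0], [0, -18, 0, 0, 0, 0, 0], [0, -28, 0, 0, 0, 0, 0], [0, -38, 0, 0, 0, 0, 0], [0, -48, 0, 0, 0, 0, 0], [0, -58, 0, 0, 0, 0, 0], [0, -68, 0, 0, 0, 0, 0], [0, -78, 0, 0, 0, 0, 0], [0, -88, 0, 0, 0, 0, 0], [0, -98, 0, 0, 0, 0, 0], [0, -110, 0, 0, 0, 0, 0], [0, -124, 0, 0, 0, 0, 0], [0, -124, 0, -30, 0, 0, 0], [0, -124, 0, -80, 0, 0, 0], [0, -124, 0, -130, 0, 0, 0], [0, -80, 0, -160, 0, 0, 0], [0, -25, 0, -160, 0, 0, 0], [0, 35, 0, -160, 0, 0, 0], [0, 95, 0, -160, 0, 0, 0], [0, 120, 0, -160, 0, 0, 0]]]}}

```text
clock: 18.12
tool_pos: [0.4632, 0.0215, 0.2188]
orientation: [-3.141, -0.0, 1.446]
wrist_force: [0.3, -0.5, -0.4]
grip_width: 0.0006
finger_force: 0.0
```

```bash
python3 - <<'E'
from h import *
s=ctrl.state();T=toolT();print(s['clock'],T[:3,3],np.degrees(s['orientation']),s['wrist_force'])
f=ctrl.grab_frame("wrist");cv2.imwrite("pics/w5.png",f[:,:,::-1]);h=cv2.cvtColor(f,cv2.COLOR_RGB2HSV)
m=(h[...,0]<20)&(h[...,1]>110);
n,l,st,c=cv2.connectedComponentsWithStats(m.astype('uint8'))
for i in range(1,n):
    if st[i,4]>500:print(st[i],rect(l==i,.044,"wrist",T))
for c in("wrist","top","scene"):
    if c!="wrist":ctrl.grab_frame(c)
    for q in("push_plate","block_jig"):print(c,q,[(round(d['p'],2),np.round(d['point'],3).tolist()) for d in ctrl.pinpoint(q,c)][:3])
E
```

```text
18.125 [0.46321398 0.02152803 0.21881327] [-1.79978840e+02 -2.01334538e-02  8.28649213e+01] [ 0.2792745  -0.46345052 -0.36091007]
[ 181    0   83   74 1796] (392.8, 179.0, 78.2, 53.3, 39.6)
[335   0  54  41 976] (523.1, 159.5, 46.7, 31.5, -7.2)
[ 297   95   36   80 2530] (469.3, 63.4, 77.9, 34.3, 82.8)
[ 588  100   52  180 5664] (779.3, -44.6, 205.6, 41.4, -87.1)
[ 448  190   95   22 1014] (652.5, -28.2, 99.2, 19.3, -3.3)
[ 471  245   55   56 2224] (660.1, -120.5, 70.6, 51.0, 77.1)
[ 293  341   43   30 1088] (434.4, -214.6, 55.2, 47.9, -8.4)
[  98  370  325   18 2486] (355.3, -244.3, 432.7, 29.9, -7.3)
wrist push_plate [(0.75, [0.436, -0.186, 0.062])]
wrist block_jig [(0.96, [0.468, 0.062, 0.008])]
top push_plate [(0.62, [0.438, -0.186, 0.064])]
top block_jig [(0.56, [0.696, -0.408, -0.0])]
scene push_plate [(0.66, [0.438, -0.185, 0.057]), (0.6, [0.818, -0.044, -0.001])]
scene block_jig [(0.64, [0.47, 0.068, 0.012])]
```

View pics/w5.png

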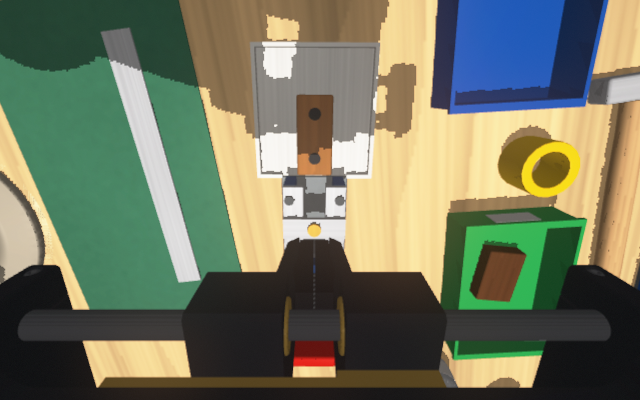

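The second block is out in the tray at (315,135), holes up. The nest is empty and the plate is back home. Next I'll grasp it.

```bash
python3 -c "
from h import *
print(go(.4688,.065,.036,82.9))"
```

```text
(array([ 47. ,  -0.7, 182.7]), array([-0. ,  0. , -0.3]))
```

Request:
{"method": "drive_tool", "body": {"steps": [[[0.65, 15, 0, 0, 0, 0, 0], [0.65, 35, -1, 0, 0, 0, 0], [0.65, 47, -1, 20, 0, 0, 0], [0.65, 47, -1, 60, 0, 0, 0], [0.65, 47, -1, 100, 0, 0, 0], [0.65, 47, -1, 135, 0, 0, 0], [0.65, 47, -1, 160, 0, 0, 0], [0.65, 47, -1, 175, 0, 0, 0], [0.65, 47, -1, 183, 0, 0, 0], [0.65, 47, -1, 183, 0, 0, 0], [0.3, 47, -1, 183, 0, 0, 0], [0.3, 47, -1, 183, 0, 0, 0], [0.3, 47, -1, 183, 0, 0, 0], [0.3, 47, -1, 183, 0, 0, 0], [0.3, 47, -1, 183, 0, 0, 0]]], "force": 25}}

```text
clock: 20.45
tool_pos: [0.4686, 0.066, 0.0362]
orientation: [3.141, -0.0, 1.443]
wrist_force: [-0.0, 1.4, 6.2]
grip_width: 0.0357
finger_force: 25.0
```

Request:
{"method": "drive_tool", "body": {"steps": [[[0.3, 0, 0, -20, 0, 0, 0], [0.3, 0, 0, -60, 0, 0, 0], [0.3, 0, 0, -110, 0, 0, 0], [0.3, 0, 0, -140, 0, 0, 0], [0.3, 0, 0, -140, 0, 0, 0]]]}}

```text
clock: 21.08
tool_pos: [0.469, 0.066, 0.1772]
orientation: [3.138, -0.0, 1.444]
wrist_force: [0.3, -0.5, -2.0]
grip_width: 0.036
finger_force: 25.0
```

```bash
python3 -c "
from h import *
print(go(.6664,.1196,.1764,-4))"
```

```text
(array([ 78.2, 189. ,   1.6]), array([ 0.2, -0.2, 86.7]))
```

Request:
{"method": "drive_tool", "body": {"steps": [[[0.3, 6, 12, 0, 0, 0, 6], [0.3, 14, 32, 0, 0, 0, 15], [0.3, 23, 53, 0, 0, 0, 24], [0.3, 32, 74, 0, 0, 0, 33], [0.3, 41, 95, 0, 0, 0, 42], [0.3, 50, 116, 0, 0, 0, 51], [0.3, 59, 137, 5, 0, 0, 60], [0.3, 68, 157, 20, 0, 0, 69], [0.3, 75, 175, 35, 0, 0, 78], [0.3, 80, 189, 50, 0, 0, 87], [0.3, 80, 189, 55, 0, 0, 87], [0.3, 80, 189, 55, 0, 0, 87], [0.3, 80, 189, 85, 0, 0, 87], [0.3, 80, 189, 112, 0, 0, 87], [0.3, 80, 189, 130, 0, 0, 87], [0.3, 80, 189, 140, 0, 0, 87], [0.3, 80, 189, 145, 0, 0, 87], [0.3, 80, 189, 147, 0, 0, 87], [0.3, 80, 189, 148, 0, 0, 87], [0.3, 80, 189, 148, 0, 0, 87]]]}}

```text
clock: 23.58
tool_pos: [0.6663, 0.1214, 0.0282]
orientation: [-3.142, -0.001, -0.075]
wrist_force: [-0.0, -0.2, 0.1]
grip_width: 0.0356
finger_force: 25.0
```

Request:
{"method": "drive_tool", "body": {"steps": [[[0.3, 0, 0, 0.5, 0, 0, 0], [0.3, 0, 0, 0.8, 0, 0, 0], [0.44, 0, 0, 0.8, 0, 0, 0], [0.51, 0, 0, 0.8, 0, 0, 0], [0.51, 0, 0, 0.8, 0, 0, 0], [0.51, 0, 0, 0.8, 0, 0, 0], [0.51, 0, 0, -10, 0, 0, 0], [0.51, 0, 0, -40, 0, 0, 0], [0.51, 0, 0, -90, 0, 0, 0], [0.51, 0, 0, -140, 0, 0, 0], [0.51, 0, 0, -190, 0, 0, 0], [0.51, 0, 0, -200, 0, 0, 0], [0.51, 0, 0, -200, 0, 0, 0]]]}}

```text
clock: 25.2
tool_pos: [0.6659, 0.1214, 0.228]
orientation: [-3.142, -0.001, -0.075]
wrist_force: [-0.2, -0.2, 0.1]
grip_width: 0.0448
finger_force: 0.0
```

```bash
python3 - <<'E'
from h import *
s=ctrl.state();print(s['clock'],s['tool_pos'],s['wrist_force'])
f=ctrl.grab_frame("wrist");g=ctrl.grab_frame("scene")
cv2.imwrite("pics/w6.png",np.vstack([f[:290],g[100:400]])[:,:,::-1])
E
```

```text
25.2 [0.66586874 0.12144192 0.22801821] [-0.24125738 -0.23973251  0.13502994]
```

View pics/w6.png

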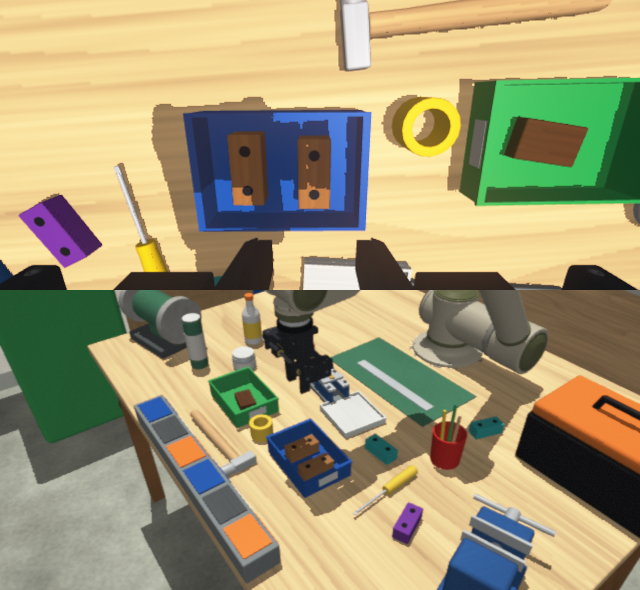

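The picture shows both blocks flat in the tote, side by side with holes up, at (247,168) and (314,172). The tray is empty, the bystanders are where they were, and the robot is clear of everything.

```bash
python3 -c "
from cell import ctrl
print(ctrl.close_job())"
```

```text
the job is handed in; nothing more can be done
None
```

Job handed in at about 25 s on the robot's clock: both blocks lie flat in the blue tote, holes up and side by side, the ejector was pressed to its stop only after the tray was emptied and has sprung back, and the final pictures show nothing else disturbed.

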